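Run a finger along a row of ajar socket covers to shut them

TASK

On the lab bench lies a long connector strip with five small black hinged covers in a row, all standing ajar. Shut all five by running closed fingertips lightly along the top of the row, from the cable-gland end to the other end (from each cover's hinge towards its free edge), so that they close one after the other in that order. Press gently, never lift a cover further open, leave the things lying around where they are, and finish with the hand clear.

Things in the scene. Friction and masses are not known exactly. Their poses are not given: they have to be found in the camera images.
- strip: connector strip fixed to the bench at any yaw: aluminium housing 62 mm wide (its x), 250 mm long (its y), 40 mm high with grey top; origin at the centre of its underside, z up. A black cable gland sticks 26 mm out of its -y end, 8 to 28 mm high. On top, centred on x = 0, a row along y of five equal black covers 30 mm wide (x), 34 mm long (y), 4 mm thick, 8 mm apart.
- row_start (a point): point on the row's centre line at the hinge of cover 0 (gland end), at the height of the shut covers' top faces, 46 mm above the bench; in the strip's frame (0, -101, 46) mm. Each cover is hinged at its edge nearer the gland; its free edge rises when it opens. Closed fingertips sweeping from here to row_end at 46 to 49 mm height shut each cover as they pass.
- row_end (a point): point at the free edge of the last cover, on its top face when shut: (0, 101, 46) mm in the strip's frame. All covers have friction hinges: they stay where left, and about 0.4 N at the free edge moves them (more nearer the hinge); shut, they meet a firm stop. A cover counts as shut while its free edge is less than 3.4 mm above that stop.
- cover0 (a joint): hinge angle of the first cover (number 0) in the row, the one whose hinge lies at y = -101 mm, height 44 mm, in the strip's frame (free edge 34 mm further to +y). 0 = fully shut, lying flat; grows as the free edge rises; it starts about 0.25 to 0.5 (ajar); it could open to 1.5.
- cover1 (a joint): hinge angle of the second cover (number 1) in the row, the one whose hinge lies at y = -59 mm, height 44 mm, in the strip's frame (free edge 34 mm further to +y). 0 = fully shut, lying flat; grows as the free edge rises; it starts about 0.25 to 0.5 (ajar); it could open to 1.5.
- cover2 (a joint): hinge angle of the third cover (number 2) in the row, the one whose hinge lies at y = -17 mm, height 44 mm, in the strip's frame (free edge 34 mm further to +y). 0 = fully shut, lying flat; grows as the free edge rises; it starts about 0.25 to 0.5 (ajar); it could open to 1.5.
- cover3 (a joint): hinge angle of the fourth cover (number 3) in the row, the one whose hinge lies at y = 25 mm, height 44 mm, in the strip's frame (free edge 34 mm further to +y). 0 = fully shut, lying flat; grows as the free edge rises; it starts about 0.25 to 0.5 (ajar); it could open to 1.5.
- cover4 (a joint): hinge angle of the last cover (number 4) in the row, the one whose hinge lies at y = 67 mm, height 44 mm, in the strip's frame (free edge 34 mm further to +y). 0 = fully shut, lying flat; grows as the free edge rises; it starts about 0.25 to 0.5 (ajar); it could open to 1.5.
- lens: bystander: black round lens cell, 52 mm across, 20 mm high, loose; origin at the centre of its underside
- iris: bystander: dark steel ring, 50 mm across, 26 mm bore, 12 mm high, loose; origin at the centre of its underside
- post: bystander: steel post 13 mm thick, 60 mm high, on a round foot 40 mm across, loose; origin at the centre of its underside
- driver: bystander: screwdriver 160 mm long lying on the bench, loose; origin under its middle, tip towards its +x

How it is judged:
By the outcome, as a careful person would: the job done as asked, in the order asked, and still so for the second after the job is handed in, with the robot touching nothing.
It also fails if it takes over 38 s, if anything falls off the work surface, if the arm or the gripper's body presses on something with over 40 N, if the wrist force passes 120 N, or if a joint passes its speed limit or range.

ROBOT

A 6-joint arm with a two-finger parallel gripper is mounted at the origin on the work surface. World frame = base frame: x ahead of the robot, y to its left, z up, the work surface at z = 0. Lengths are in m, angles in rad, forces in N, time in s.
With the tool pointing down it reaches from about 0.25 to 0.8 m from the base axis. Payload 3.9 kg.
Tool frame: the origin (TCP) lies midway between the tips of the shut fingers; the grasp point (between the pads) lies 19 mm behind it; z points along the fingers, y is the line along which they close (so a half turn about z gives the same grasp; the last joint's range is limited). The gripper opens to 85 mm and grips with 20 to 120 N. Pads are 22 mm wide; open, the fingers measure 114 mm over their backs; the gripper's body (76 mm by 85 mm) begins 54 mm behind the grasp point. The pads swing forward as they close: fully open they stand 13 mm farther back than shut.
Start: joints at [-1.128, 0.26, -0.138, 1.173, 0, 1.571], TCP at [0.225, -0.474, 0.231] pointing down, gripper open.
Joint ranges: [-2.78, 2.78], [-0.83, 1.72], [-1.28, 1.37], [-1.9, 2.12], [-1.57, 1.48], [-3.14, 3.14]. Speed limits (rad/s): [2.57, 2.57, 3.14, 3.14, 3.14, 3.14].

INTERFACE

Orientations are given as a unit quaternion [x, y, z, w].
In Python, from station import * gives the robot as it stands. The module is installed in compiled form; this text tells all that it offers.
- The arm moves only by the tool send_rows, never from a script. Its argument "rows" is a list of rows, each an object of numbers: "dx", "dy", "dz": the shift along the tool's x, y, z in m; "rx", "ry", "rz": the turn, a rotation vector about the tool's x, y, z in rad. A call has 1 to 10 rows; each row shifts and turns the commanded pose from where the row before left it, along the tool's axes as they then stand; what a row does not reach is not made up. A row lasts 1/8 s, in which the tool goes at most 62.5 mm and 10.7 degrees, less where a joint would pass 70% of its speed; a pose out of reach is approached as far as the arm can. A call is refused whole if a number of a shift passes 0.0625 or a number of a turn 0.188, either way. A call with a gripper value outside its range is refused whole. "hand" is the gripper's target within -1 to 1 (shut at 1, half-way at 0, fully open at -1), set as the call begins (left out, the last holds). The fingers move at their own pace and stop on an object; "squeeze" is the grip in N (left out, the last holds). Time passes only in rows, so rows that do not move let the fingers close. It gives the time, the measured TCP pose, the force, the opening and the grip force at its end, in the units of the state.
- state(): the state, without advancing time (a new reading comes with each control period).
- camera(name): name is "side" or "top"; returns the picture (420x560x3 uint8, red, green, blue); there is no depth.
- camera_params(name): a dict with "fx", "fy", "cx", "cy" (pixels), "T" (4x4, takes a point from camera to world coordinates). Camera axes: x right, y down, z forward; pixel columns grow to the right and rows downward; lengths in m; the calibration is good to about 2 mm. A picture is of the moment at which its call begins. camera_params takes no time and is no camera call.
- close_job(): hands the job in; it is judged then, once.
Trained networks look in the newest picture that a camera, given by its name, has taken for a name from the list of things; names that differ only in an ending like _2 or _b are one class to them, and where a whole thing is asked for, a point or a joint stands for the part that bears it (a point fixed in the world has none). Each returns a list of dicts, best first, with "conf" (0 to 1); they miss things now and then, are a little off and sometimes report something else, mostly with a low value. They report only what shows in the picture. A call takes as long as a camera call.
- trace(camera, name): "pixels" (420x560 bool, what is visible of it) and "position" ([column, row] in pixels, amid what is visible of it).
- pinpoint(camera, name): "position" ([column, row] in pixels: a listed point, or the origin of a listed thing).
The state is a dict: "time_s": time; "joint_positions": joint angles; "qvel": joint speeds; "joint_efforts": joint torques, N m; "position": TCP position; "orientation": TCP orientation; "ft_force": force on the tool from outside, world axes, zero at the start; "wrist_torque": the same for the moment, N m; "grip_width": finger opening in m; "grasp_force": force on a finger pad.
Only numpy, scipy, OpenCV 4.12 (cv2) and the standard library are available. Lean on these libraries where they do the work, as an engineer would, in place of code of your own. Each camera call takes 0.05 s, during which the arm holds its last target. There are 200 camera calls.

## Working session

There is one attempt and no reset: what is moved stays moved. The work goes in short steps, Python scripts to look and compute and a tool call to move; the robot and the scene stay as the last step left them, time stands still between calls to the robot, and variables do not carry over. Pictures are saved under pics/ and viewed, at most 10 in all, crops included, and the job is handed in when it is done.

Besides the shell and the picture viewer there is one more tool, called after "Request:" as name(argument=value, ...) on one line, values as JSON. send_rows: Moves the arm, as the interface text tells. Its arguments: {"type":"object","properties":{"rows":{"type":"array","items":{"type":"object","properties":{"dx":{"type":"number"},"dy":{"type":"number"},"dz":{"type":"number"},"rx":{"type":"number"},"ry":{"type":"number"},"rz":{"type":"number"}}}},"hand":{"type":"number"},"squeeze":{"type":"number"}},"required":["rows"]}

```bash
mkdir -p pics; cat > h.py <<'E'
from station import *
import numpy as np, cv2
def ray(cam,px,z):
    p=camera_params(cam);T=np.array(p["T"])
    d=T[:3,:3]@np.array([(px[0]-p["cx"])/p["fx"],(px[1]-p["cy"])/p["fy"],1]);o=T[:3,3]
    return o+d*(z-o[2])/d[2]
def proj(cam,X):
    p=camera_params(cam);T=np.array(p["T"]);c=T[:3,:3].T@(np.array(X)-T[:3,3])
    return [p["fx"]*c[0]/c[2]+p["cx"],p["fy"]*c[1]/c[2]+p["cy"]]
E
python3 - <<'E'
from h import *
a=camera("top");b=camera("side")
for n,i in(("top",a),("side",b)):
    cv2.imwrite(f"pics/{n}1.png",i[:,:,::-1])
np.set_printoptions(precision=4,suppress=True)
for c in("top","side"):
  print(c,np.array(camera_params(c)["T"])[:3,3])
  for n,z in(("row_start",.046),("row_end",.046),("strip",0.0),("lens",0),("iris",0),("post",0),("driver",0)):
    for r in pinpoint(c,n)[:2]: print(n,r["conf"],np.array(r["position"]),ray(c,r["position"],z))
s=state();print(s["time_s"],s["position"],s["orientation"],s["ft_force"])
E
```

```text
top [0.4899 0.0279 0.8768]
row_start 0.91 [254.7 157.1] [0.6588 0.1119 0.046 ]
row_end 0.61 [330.7 229.2] [ 0.5153 -0.0352  0.046 ]
strip 0.74 [292.4 195.3] [0.5873 0.0389 0.    ]
lens 0.88 [255.  242.8] [0.4903 0.1164 0.    ]
iris 0.81 [229.2 212.8] [0.5525 0.1696 0.    ]
post 0.56 [282.4 271.9] [0.4309 0.0608 0.    ]
driver 0.75 [327.3 152.8] [ 0.675  -0.0343  0.    ]
side [ 0.5454 -0.6509  0.4535]
row_start 0.6 [344.7 205.1] [0.6565 0.0979 0.046 ]
strip 0.84 [302.8 252.5] [ 0.589   0.0303 -0.    ]
lens 0.84 [243.4 224.5] [0.4944 0.1109 0.    ]
iris 0.62 [279.6 205.8] [0.5541 0.1766 0.    ]
post 0.8 [200.9 243.3] [0.432  0.0524 0.    ]
driver 0.78 [366.3 281.6] [ 0.6753 -0.0412  0.    ]
0.8 [ 0.2249 -0.4744  0.2313] [0.9756 0.2196 0.     0.    ] [ 1.1479 -0.1331 -0.2821]
```

View pics/top1.png

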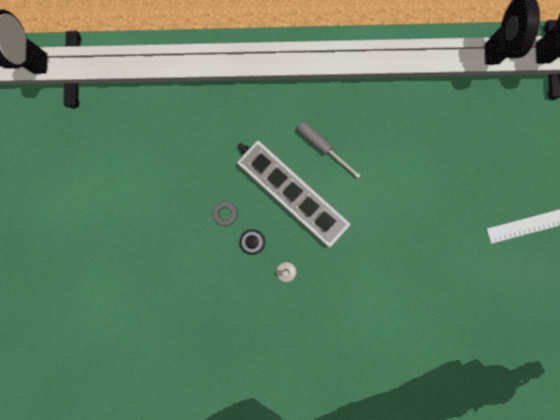

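View pics/side1.png

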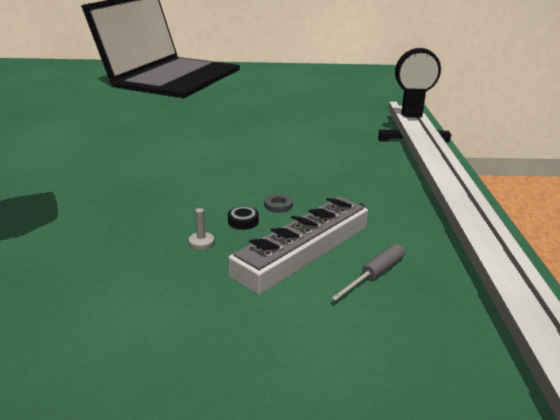

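The top view shows the gland at about (245,148), with the row running to about (326,222). The side view shows all five covers ajar. The driver, iris, lens and post are all clear of the row's line. I'll refine the strip pose with a silhouette fit.

```bash
cat > fit.py <<'E'
from h import *
from scipy.optimize import minimize
M={c:trace(c,"strip")[0] for c in("top","side")}
def sil(c,p):
    R=np.array([[np.cos(p[2]),-np.sin(p[2])],[np.sin(p[2]),np.cos(p[2])]])
    P=[proj(c,[*(R@[x,y]+p[:2]),z]) for x in(-.031,.031) for y in(-.125,.125) for z in(0,.04)]
    m=np.zeros((420,560),np.uint8);h=cv2.convexHull(np.float32(P))
    cv2.fillConvexPoly(m,np.int32(np.round(h*64)),255,cv2.LINE_AA,6);return m/255.
def cost(p,cs): return sum(abs(sil(c,p)-M[c]["pixels"]).sum() for c in cs)
p0=np.array([.587,.0385,np.arctan2(-.715,-.70)-np.pi/2])
np.set_printoptions(precision=4,suppress=True)
for cs in(("top",),("side",),("top","side")):
    r=minimize(cost,p0,args=(cs,),method="Nelder-Mead",options=dict(initial_simplex=p0+np.array([[0,0,0],[.01,0,0],[0,.01,0],[0,0,.06]])))
    p=r.x;u=np.array([-np.sin(p[2]),np.cos(p[2])])
    print(cs,r.fun,p,"u",u,"start",p[:2]-.101*u,"end",p[:2]+.101*u,"axis deg",np.degrees(np.arctan2(-u[1],-u[0])))
print([(c,M[c]["conf"],M[c]["pixels"].sum()) for c in M])
E
python3 fit.py
```

```text
('top',) 280.0235294117647 [ 0.5884  0.0386 -3.8966] u [-0.6853 -0.7283] start [0.6576 0.1121] end [ 0.5192 -0.035 ] axis deg 46.74220548045153
('side',) 111.0 [-0.1537  2.8681  2.2325] u [-0.7889 -0.6145] start [-0.0741  2.9302] end [-0.2334  2.8061] axis deg 37.91273503302747
('top', 'side') 7184.666666666668 [ 0.5891  0.0398 -3.8841] u [-0.6761 -0.7368] start [0.6574 0.1142] end [ 0.5209 -0.0347] axis deg 47.45941219718456
[('top', 0.88, np.int64(4129)), ('side', 0.72, np.int64(111))]
```

Request:
send_rows(rows=[{"rz": 0},{"rz": 0}], hand=1, squeeze=20)

```text
invalid input
```

Request:
send_rows(rows=[{"rz": -0.092},{"rz": -0.092},{"rz": -0.092},{"rz": -0.092},{"dx": 0.04,"dy": -0.005},{"dx": 0.04,"dy": -0.005},{"dx": 0.04,"dy": -0.005},{"dx": 0.04,"dy": -0.005},{"dx": 0.04,"dy": -0.005},{"dx": 0.04,"dy": -0.005}], hand=1)

```text
invalid input
```

Request:
send_rows(rows=[{"dx": 0,"dy": 0,"dz": 0,"rx": 0,"ry": 0,"rz": -0.092},{"dx": 0,"dy": 0,"dz": 0,"rx": 0,"ry": 0,"rz": -0.092},{"dx": 0,"dy": 0,"dz": 0,"rx": 0,"ry": 0,"rz": -0.092},{"dx": 0,"dy": 0,"dz": 0,"rx": 0,"ry": 0,"rz": -0.092}], hand=1)

```text
time_s: 1.4
position: [0.2249, -0.4744, 0.2313]
orientation: [0.918, 0.396, -0.0, -0.0]
ft_force: [-0.6, -0.2, 0.4]
grip_width: 0.0125
grasp_force: 0.0
```

Request:
send_rows(rows=[{"dx": 0.046,"dy": -0.0056,"dz": 0,"rx": 0,"ry": 0,"rz": 0},{"dx": 0.046,"dy": -0.0056,"dz": 0,"rx": 0,"ry": 0,"rz": 0},{"dx": 0.046,"dy": -0.0056,"dz": 0,"rx": 0,"ry": 0,"rz": 0},{"dx": 0.046,"dy": -0.0056,"dz": 0,"rx": 0,"ry": 0,"rz": 0},{"dx": 0.046,"dy": -0.0056,"dz": 0,"rx": 0,"ry": 0,"rz": 0},{"dx": 0.046,"dy": -0.0056,"dz": 0,"rx": 0,"ry": 0,"rz": 0},{"dx": 0.046,"dy": -0.0056,"dz": 0,"rx": 0,"ry": 0,"rz": 0},{"dx": 0.046,"dy": -0.0056,"dz": 0,"rx": 0,"ry": 0,"rz": 0},{"dx": 0.046,"dy": -0.0056,"dz": 0,"rx": 0,"ry": 0,"rz": 0},{"dx": 0.046,"dy": -0.0056,"dz": 0,"rx": 0,"ry": 0,"rz": 0}])

```text
time_s: 2.65
position: [0.5021, -0.101, 0.2314]
orientation: [0.919, 0.394, 0.0, 0.0]
ft_force: [0.9, -0.1, -0.8]
grip_width: -0.0002
grasp_force: 0.0
```

Request:
send_rows(rows=[{"dx": 0.046,"dy": -0.0056,"dz": 0,"rx": 0,"ry": 0,"rz": 0},{"dx": 0.046,"dy": -0.0056,"dz": 0,"rx": 0,"ry": 0,"rz": 0},{"dx": 0.046,"dy": -0.0056,"dz": 0,"rx": 0,"ry": 0,"rz": 0},{"dx": 0.046,"dy": -0.0056,"dz": 0,"rx": 0,"ry": 0,"rz": 0},{"dx": 0.046,"dy": -0.0056,"dz": 0,"rx": 0,"ry": 0,"rz": 0},{"dx": 0.046,"dy": -0.0056,"dz": 0,"rx": 0,"ry": 0,"rz": 0},{"dx": 0,"dy": 0,"dz": 0,"rx": 0,"ry": 0,"rz": 0},{"dx": 0,"dy": 0,"dz": 0,"rx": 0,"ry": 0,"rz": 0}])

```text
time_s: 3.65
position: [0.6666, 0.1206, 0.2309]
orientation: [0.919, 0.394, -0.001, 0.0]
ft_force: [-0.2, 0.3, -0.6]
grip_width: 0.0
grasp_force: 0.0
```

Request:
send_rows(rows=[{"dx": 0.002,"dy": 0,"dz": 0.038,"rx": 0,"ry": 0,"rz": 0},{"dx": 0.002,"dy": 0,"dz": 0.038,"rx": 0,"ry": 0,"rz": 0},{"dx": 0.002,"dy": 0,"dz": 0.038,"rx": 0,"ry": 0,"rz": 0},{"dx": 0.001,"dy": 0,"dz": 0.038,"rx": 0,"ry": 0,"rz": 0},{"dx": 0,"dy": 0,"dz": 0,"rx": 0,"ry": 0,"rz": 0},{"dx": 0,"dy": 0,"dz": 0,"rx": 0,"ry": 0,"rz": 0}])

```text
time_s: 4.4
position: [0.6724, 0.1251, 0.0811]
orientation: [0.919, 0.394, 0.001, 0.0]
ft_force: [-0.5, -1.5, 0.7]
grip_width: -0.0
grasp_force: 0.0
```

```bash
python3 - <<'E'
from h import *
b=camera("side");s=state();print(s["position"],s["ft_force"])
P=np.array(s["position"]);print(proj("side",P))
u=np.array([-.688,-.725]);c=np.array([.588,.0386])
b=np.ascontiguousarray(b[150:300,220:400,::-1]);b=cv2.resize(b,None,fx=4,fy=4,interpolation=cv2.INTER_CUBIC)
for y in(-.125,-.101,.101,.125):
    q=proj("side",[*(c+u*y),.04]);cv2.circle(b,(int((q[0]-220)*4),int((q[1]-150)*4)),3,(0,0,255),-1)
cv2.imwrite("pics/side2.png",b)
E
```

```text
[0.67313925 0.12554089 0.08180261] [ 0.15375226  0.22037934 -0.22273589]
[np.float64(354.8892665797905), np.float64(177.31150941817228)]
```

View pics/side2.png

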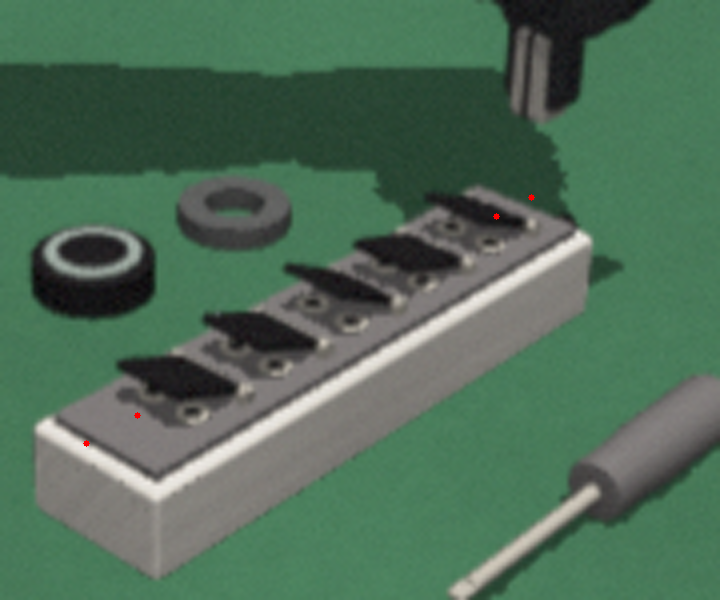

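The side view shows the fingers above the gland end. Side projections sit about 3 px high for both the strip and the fingertips, so their relative alignment agrees. The far end of the row lies about 2 mm towards tool +y. I'll descend now.

Request:
send_rows(rows=[{"dx": 0,"dy": 0,"dz": 0.01,"rx": 0,"ry": 0,"rz": 0},{"dx": 0,"dy": 0,"dz": 0.01,"rx": 0,"ry": 0,"rz": 0},{"dx": 0,"dy": 0,"dz": 0.01,"rx": 0,"ry": 0,"rz": 0},{"dx": 0,"dy": 0,"dz": 0,"rx": 0,"ry": 0,"rz": 0},{"dx": 0,"dy": 0,"dz": 0,"rx": 0,"ry": 0,"rz": 0},{"dx": 0,"dy": 0,"dz": 0,"rx": 0,"ry": 0,"rz": 0}])

```text
time_s: 5.2
position: [0.6722, 0.126, 0.0497]
orientation: [0.919, 0.394, 0.0, 0.0]
ft_force: [-0.4, 0.2, 0.3]
grip_width: 0.0
grasp_force: 0.0
```

```bash
python3 - <<'E'
from h import *
for i in range(4):
    camera("side");s=state();print(s["time_s"],s["position"],s["ft_force"])
E
```

```text
5.25 [0.67224265 0.12602217 0.04973896] [ 0.80587115 -0.11677157  0.19122778]
5.3 [0.67218369 0.12598387 0.04968764] [1.21030510e-03 1.43310279e+00 2.54005333e-01]
5.35 [0.67212661 0.12599372 0.04966073] [ 0.16229275 -0.15392364 -0.29607564]
5.4 [0.67206098 0.12595275 0.04959579] [0.35859123 0.49190133 0.36369709]
```

Request:
send_rows(rows=[{"dx": 0,"dy": 0,"dz": 0.002,"rx": 0,"ry": 0,"rz": 0},{"dx": 0,"dy": 0,"dz": 0,"rx": 0,"ry": 0,"rz": 0},{"dx": -0.008,"dy": 0,"dz": 0,"rx": 0,"ry": 0,"rz": 0},{"dx": -0.008,"dy": 0,"dz": 0,"rx": 0,"ry": 0,"rz": 0},{"dx": -0.008,"dy": 0,"dz": 0,"rx": 0,"ry": 0,"rz": 0},{"dx": -0.008,"dy": 0.0005,"dz": 0,"rx": 0,"ry": 0,"rz": 0}])

```text
time_s: 6.15
position: [0.6498, 0.1018, 0.0475]
orientation: [0.919, 0.394, 0.0, 0.0]
ft_force: [-0.1, 0.1, 0.2]
grip_width: -0.0004
grasp_force: 0.2
```

Request:
send_rows(rows=[{"dx": -0.008,"dy": 0,"dz": 0,"rx": 0,"ry": 0,"rz": 0},{"dx": -0.008,"dy": 0,"dz": 0,"rx": 0,"ry": 0,"rz": 0},{"dx": -0.008,"dy": 0.0005,"dz": 0,"rx": 0,"ry": 0,"rz": 0},{"dx": 0,"dy": 0,"dz": 0,"rx": 0,"ry": 0,"rz": 0}])

```text
time_s: 6.65
position: [0.6333, 0.084, 0.0472]
orientation: [0.919, 0.394, -0.0, -0.0]
ft_force: [-0.7, -0.2, 0.6]
grip_width: 0.0002
grasp_force: 0.0
```

```bash
python3 - <<'E'
from h import *
b=camera("side");s=state();print(s["position"],s["ft_force"])
cv2.imwrite("pics/side3.png",cv2.resize(b[150:300,220:400,::-1],None,fx=4,fy=4,interpolation=cv2.INTER_CUBIC))
E
```

```text
[0.63372599 0.0843749  0.04726109] [-0.60643896  0.22006867 -0.10555835]
```

View pics/side3.png

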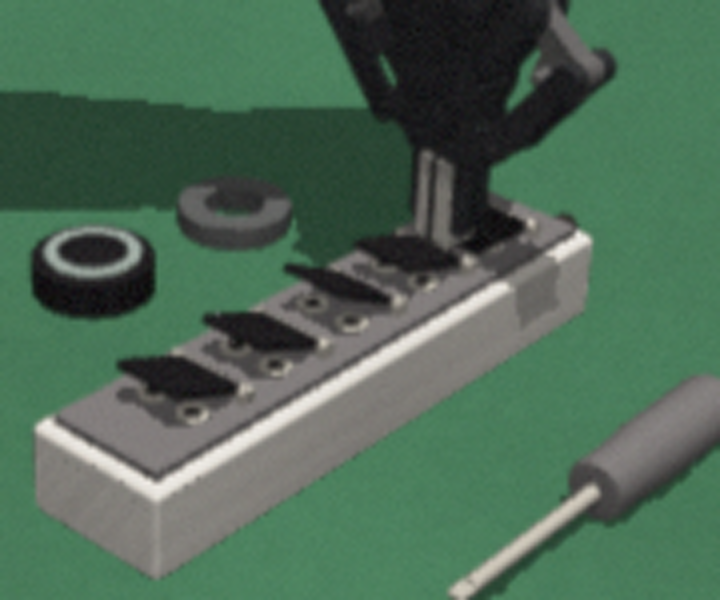

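Cover 0 lies flat under the fingers at (490,230), which are centred on it and pressing lightly. Continuing the sweep.

Request:
send_rows(rows=[{"dx": -0.009,"dy": 0,"dz": 0,"rx": 0,"ry": 0,"rz": 0},{"dx": -0.009,"dy": 0,"dz": 0,"rx": 0,"ry": 0,"rz": 0},{"dx": -0.009,"dy": 0.0003,"dz": 0,"rx": 0,"ry": 0,"rz": 0},{"dx": -0.009,"dy": 0,"dz": 0,"rx": 0,"ry": 0,"rz": 0},{"dx": -0.009,"dy": 0,"dz": 0,"rx": 0,"ry": 0,"rz": 0},{"dx": -0.009,"dy": 0.0003,"dz": 0,"rx": 0,"ry": 0,"rz": 0},{"dx": -0.009,"dy": 0,"dz": 0,"rx": 0,"ry": 0,"rz": 0},{"dx": -0.009,"dy": 0,"dz": 0,"rx": 0,"ry": 0,"rz": 0},{"dx": -0.009,"dy": 0.0003,"dz": 0,"rx": 0,"ry": 0,"rz": 0},{"dx": 0,"dy": 0,"dz": 0,"rx": 0,"ry": 0,"rz": 0}])

```text
time_s: 7.95
position: [0.578, 0.0247, 0.0472]
orientation: [0.919, 0.394, -0.001, -0.0]
ft_force: [-0.1, 0.6, -0.3]
grip_width: -0.0002
grasp_force: 0.0
```

```bash
python3 - <<'E'
from h import *
b=camera("side");s=state();print(s["position"],s["ft_force"])
cv2.imwrite("pics/side4.png",cv2.resize(b[150:300,220:400,::-1],None,fx=4,fy=4,interpolation=cv2.INTER_CUBIC))
E
```

```text
[0.5785064  0.02503108 0.0472311 ] [0.31877583 0.01231294 0.27418831]
```

View pics/side4.png

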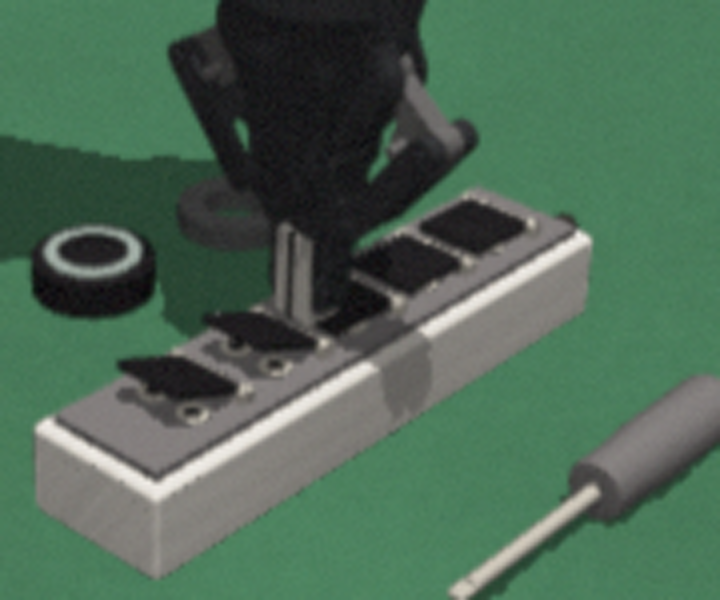

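Covers 0, 1 and 2 are flat at (480,222), (410,262) and (355,305), and the fingers are on the centre line. I'll finish the sweep, then lift.

Request:
send_rows(rows=[{"dx": -0.009,"dy": 0,"dz": 0,"rx": 0,"ry": 0,"rz": 0},{"dx": -0.009,"dy": 0,"dz": 0,"rx": 0,"ry": 0,"rz": 0},{"dx": -0.009,"dy": 0.0003,"dz": 0,"rx": 0,"ry": 0,"rz": 0},{"dx": -0.009,"dy": 0,"dz": 0,"rx": 0,"ry": 0,"rz": 0},{"dx": -0.009,"dy": 0,"dz": 0,"rx": 0,"ry": 0,"rz": 0},{"dx": -0.009,"dy": 0.0003,"dz": 0,"rx": 0,"ry": 0,"rz": 0},{"dx": -0.009,"dy": 0,"dz": 0,"rx": 0,"ry": 0,"rz": 0},{"dx": -0.009,"dy": 0,"dz": 0,"rx": 0,"ry": 0,"rz": 0},{"dx": -0.009,"dy": 0.0003,"dz": 0,"rx": 0,"ry": 0,"rz": 0},{"dx": -0.009,"dy": 0,"dz": 0,"rx": 0,"ry": 0,"rz": 0}])

```text
time_s: 9.25
position: [0.517, -0.0411, 0.0473]
orientation: [0.919, 0.394, -0.0, 0.0]
ft_force: [0.2, 0.8, 0.2]
grip_width: 0.0001
grasp_force: 0.1
```

Request:
send_rows(rows=[{"dx": -0.009,"dy": 0,"dz": 0,"rx": 0,"ry": 0,"rz": 0},{"dx": -0.006,"dy": 0,"dz": 0,"rx": 0,"ry": 0,"rz": 0},{"dx": 0,"dy": 0,"dz": 0,"rx": 0,"ry": 0,"rz": 0},{"dx": 0,"dy": 0,"dz": -0.02,"rx": 0,"ry": 0,"rz": 0},{"dx": 0,"dy": 0,"dz": -0.04,"rx": 0,"ry": 0,"rz": 0},{"dx": -0.02,"dy": 0,"dz": -0.04,"rx": 0,"ry": 0,"rz": 0},{"dx": -0.04,"dy": 0,"dz": -0.03,"rx": 0,"ry": 0,"rz": 0},{"dx": -0.04,"dy": 0,"dz": 0,"rx": 0,"ry": 0,"rz": 0},{"dx": 0,"dy": 0,"dz": 0,"rx": 0,"ry": 0,"rz": 0},{"dx": 0,"dy": 0,"dz": 0,"rx": 0,"ry": 0,"rz": 0}])

```text
time_s: 10.5
position: [0.4387, -0.1237, 0.1773]
orientation: [0.919, 0.394, 0.0, -0.0]
ft_force: [0.4, 0.2, -0.1]
grip_width: -0.0001
grasp_force: 0.0
```

```bash
python3 - <<'E'
from h import *
b=camera("side");s=state();print(s["time_s"],s["position"],s["ft_force"])
cv2.imwrite("pics/side5.png",cv2.resize(b[150:300,190:410,::-1],None,fx=3.6,fy=3.6,interpolation=cv2.INTER_CUBIC))
E
```

```text
10.55 [ 0.43892242 -0.12352488  0.17718443] [ 0.03419893 -0.30001495 -0.67457942]
```

View pics/side5.png

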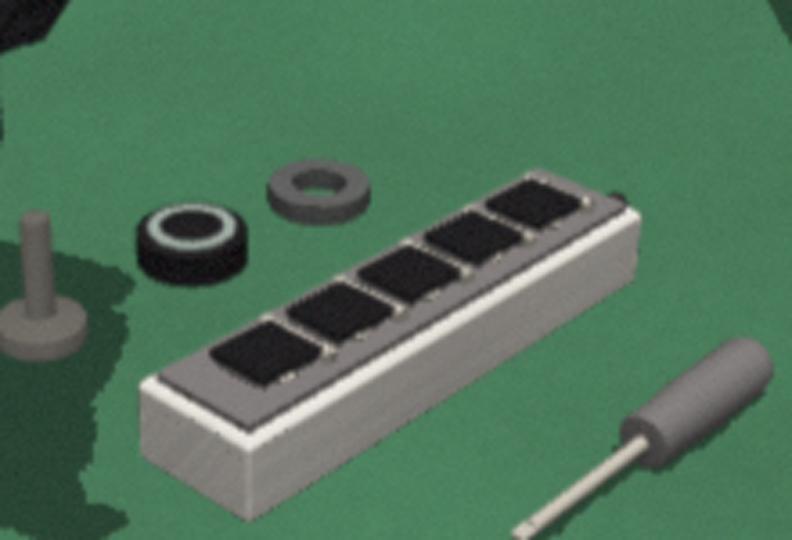

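All five covers lie flat, from (538,203) to (265,352). The bystanders haven't moved and the hand is clear.

```bash
python3 -c "
from station import *
print(close_job())"
```

```text
the job is handed in; nothing more can be done
None
```

All five covers were shut in order from the gland end with one light sweep, nothing else was moved, the hand is clear, and the job was handed in at about 10.6 s.

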